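Centre-punch an angle bracket for the refit of a burnt-out laboratory

ROBOT

A 6-joint arm with a two-finger parallel gripper is mounted at the origin on the work surface. World frame = base frame: x ahead of the robot, y to its left, z up, the work surface at z = 0. Lengths are in m, angles in degrees, forces in N, time in s.
With the tool pointing down it reaches from about 0.4 to 0.825 m from the base axis. Payload 7 kg.
Tool frame: the origin (TCP) lies at the very end of the fingers, on their centre line; the grasp point (between the pads) lies 19 mm behind it (ctrl.grip_point_offset is the distance from the TCP to the grasp point, in m); x points along the fingers, z is the direction in which the jaws open and shut, and the axes are right-handed (so a half turn about x gives the same grasp; the last joint's range is limited). The gripper opens to 88 mm and grips with 3 to 60 N. Pads are 19 mm wide; open, the fingers measure 130 mm over their backs; the gripper's body (78 mm by 193 mm) begins 47 mm behind the grasp point.
Start: joints at [-53.623, 20.546, 0.682, 0, -70.136, -16.507], TCP at [0.229, -0.635, 0.227] pointing down, gripper open.
Joint ranges: [-176.03, 176.03], [-82.01, 121.73], [-58.28, 71.71], [-173.87, 95.51], [-174.79, -0.11], [-173.66, 173.66]. Speed limits (degrees/s): [136.94, 136.94, 172.46, 180, 180, 180].

INTERFACE

Orientations are given as [roll, pitch, yaw] about the fixed x, y, z axes, in that order (R = Rz(yaw) Ry(pitch) Rx(roll)).
In Python, from plant import get_obs, snapshot, calibration, close_job, ctrl gives the robot as it stands.
- The arm moves only by the tool move_arm, never from a script. Its argument "commands" is a list that holds one entry, the list of rows, each a list of 4 numbers: the shift along the tool's x, y, z in cm, then the turn about the tool's x in rad. In form: [[[dx, dy, dz, spin], ...]]. A call has 1 to 8 rows; each row shifts and turns the commanded pose from where the row before left it, along the tool's axes as they then stand; what a row does not reach is not made up. A row lasts 1/10 s, in which the tool goes at most 50 mm and 8.59 degrees, less where a joint would pass 70% of its speed; a pose out of reach is approached as far as the arm can. A call with a gripper value outside its range is refused whole. "jaw" is the finger opening in cm, from 0 to 8.76, set as the call begins (left out, the last holds). The fingers move at their own pace and stop on an object; the grip force is fixed at half the most. Time passes only in rows, so rows that do not move let the fingers close. It gives the time, the measured TCP pose, the force and the opening at its end, in the units of the state.
- get_obs(): the state, without advancing time (a new reading comes with each control period).
- snapshot(name): name is "side" or "top" or "wrist"; returns (picture, depth): 400x640x3 uint8, red, green, blue; 400x640 float32, m along the optical axis (not along the pixel's ray), 0 where there is no reading.
- calibration(name): a dict with "mtx" (3x3 intrinsics, pixels), "T" (4x4, takes a point from camera to world coordinates); the wrist camera has in their place "tool_from_camera" (4x4, takes a point from camera to tool coordinates, whose origin is the TCP and whose axes are the tool frame's). Camera axes: x right, y up, looking along -z (the intrinsics and any distortion apply to the point x, -y, -z); pixel columns grow to the right and rows downward; lengths in m; the calibration is good to about 2 mm. A picture is of the moment at which its call begins: read the wrist's pose just before it. calibration takes no time and is no camera call.
- close_job(): hands the job in, once; it reports no verdict.
The state is a dict: "clock": time; "joint_pos": joint angles; "qvel": joint speeds; "tau": joint torques, N m; "tool_pos": TCP position; "orientation": TCP orientation; "force": force on the tool from outside, world axes, zero at the start; "moment": the same for the moment, N m; "opening": finger opening in m.
Only numpy, scipy, OpenCV 4.12 (cv2) and the standard library are available. Lean on these libraries where they do the work, as an engineer would, in place of code of your own. Each camera call takes 0.05 s, during which the arm holds its last target. There are 200 camera calls.

TASK

In the punching jig on the bench, push the angle bracket along its channel until its front edge is home against the end stop, keeping it flat on the bed. Then press the spring-loaded centre punch straight down by its cap until its hidden spring snaps and its point strikes the marked drill spot, and let the punch come back up with the bracket still home. Leave the hammer, the jar and the parts bin where they are.

Things in the scene. Friction and masses are not known exactly. Their poses are not given: they have to be found in the camera images.
- jig: Grey punching jig fixed to the bench: bed 120 (x) by 290 (y) mm, top 15 mm above the bench, from y -165 to +125 mm. A 53 mm wide channel runs along its y axis between dark steel rails 10 mm wide and 10 mm high. Near the +y end a portal bridges it and carries the upright punch. Origin on the bench, on the channel's centre line; the bracket is pushed towards the jig's +y.
- spot (a point): Point on the punch's vertical axis (jig x = 0, y = +75 mm), 20 mm above the bench: where the pin strikes the bracket's upper face. Axes as the jig's. The portal about it: two posts outside the rails (109 mm over their outer faces) and a crosshead 36 mm long in y, 63 to 95 mm above the bench.
- cap_top (a point): Centre of the flat top of the punch's round steel cap (32 mm across, 12 mm thick), 132 mm above the bench when the punch is up. It moves down with the punch. Nothing stands above it.
- punch (a joint): How far the punch is pressed down, m: 0 up, 0.016 its rigid end. A light spring lifts it again (about 2 N). The force on the cap rises to about 14 N near 0.008 to 0.010, then the hidden spring snaps and the force falls to about 10 N at 0.0135, where the point strikes the bracket; from there a cushion spring adds about 2 N per mm. Pressed to 0.015 it has surely struck.
- bracket: Loose steel L-shaped angle bracket, about 0.26 to 0.46 kg, flat in the channel with 1.5 mm play each side, 40 to 100 mm short of the stop. Flat leg 50 (x) by 120 (y) by 5 mm, the marked drill spot 25 mm from its front (+y) edge; at its rear end an upright leg 50 mm wide, 6 mm thick, 40 mm high above the bed. Origin on the underside below the mark; z up. It slides with 1 to 4 N.
- mark (a point): The marked drill spot (scribed cross) on the upper face of the bracket's flat leg, on its centre line, 5 mm above its underside. With the bracket home it lies under the punch, on point spot.
- leg (a point): Centre of the outer (rear, -y) face of the bracket's upright leg: 95 mm behind the mark, 20 mm above the bed (35 mm above the bench). Axes as the bracket's.
- hammer: Bystander: loose hammer lying on the bench, handle to its -x. Origin below it on the bench.
- jar: Bystander: loose amber glass jar with a steel cap, 64 mm across, 85 mm high. Origin at the centre of its underside.
- parts_bin: Bystander: loose open blue plastic bin, 100 by 140 by 55 mm. Origin at the centre of its underside.
- stop (a point): Centre of the face of the dark stop block that closes the channel: 100 mm along the jig's +y from the jig's origin, 6 mm above the bed (the block is 12 mm high above it).
- pin: The punch's slender steel point, 5 mm across at its tip, below the crosshead. Origin at the middle of the tip: 33.5 mm above the bench and 13.5 mm above the bracket's upper face when the punch is up. It moves with the punch and gives up to 6 mm upwards on a cushion spring when it strikes.

How it is judged:
By the outcome, as a careful person would: the job done as asked, in the order asked, and still so for the second after the job is handed in, with the robot touching nothing.
It also fails if it takes over 42 s, if anything falls off the work surface, if the arm or the gripper's body presses on something with over 40 N, if the wrist force passes 120 N, or if a joint passes its speed limit or range.

## Working session

There is one attempt and no reset: what is moved stays moved. The work goes in short steps, Python scripts to look and compute and a tool call to move; the robot and the scene stay as the last step left them, time stands still between calls to the robot, and variables do not carry over. Pictures are saved under pics/ and viewed, about 8 in all and at most 12, crops included, and the job is handed in when it is done.

Besides the shell and the picture viewer there is one more tool, called after "Call:" as name(argument=value, ...) on one line, values as JSON. move_arm: Moves the arm, as the interface text tells. Its arguments: {"type":"object","properties":{"commands":{"type":"array"},"jaw":{"type":"number"}},"required":["commands"]}

```bash
mkdir -p pics; ls; python3 - <<'E'
from plant import *
import cv2,numpy as np
print(get_obs())
for n in("top","side"):
    p,d=snapshot(n); cv2.imwrite(f"pics/{n}0.png",p[:,:,::-1]); np.savez(f"{n}0.npz",p=p,d=d)
    c=calibration(n); print(n,c)
print(calibration("wrist"))
E
```

```text
pics
{'clock': 0.0, 'joint_pos': array([-5.36219672e+01,  2.05892870e+01,  6.34716033e-01, -1.75613762e-02,
       -7.01369405e+01, -1.65076580e+01]), 'qvel': array([-0.15212006,  0.07214942,  0.00943296, -0.0271508 , -0.02037632,
        0.10300217]), 'tau': array([ 8.41993005e-04, -5.82717955e+01,  2.93066114e+01,  6.99734107e+00,
        6.89045613e-03, -2.41413736e-04]), 'tool_pos': array([ 0.22923337, -0.63437054,  0.22566215]), 'orientation': array([  6.28256612,  89.90701072, 116.14696086]), 'force': array([ 0.1598212 ,  0.44930062, -0.41618987]), 'moment': array([-0.02714666, -0.00884517,  0.0462076 ]), 'opening': 0.08754836951310113}
top {'mtx': array([[432.10249149,   0.        , 321.52685612],
       [  0.        , 432.10249149, 195.72432734],
       [  0.        ,   0.        ,   1.        ]]), 'T': array([[-1.58731827e-02,  9.95207865e-01, -9.64849629e-02,
         4.27978294e-01],
       [-9.99873803e-01, -1.58616829e-02,  8.86231091e-04,
        -2.58353471e-02],
       [-6.48429733e-04,  9.64868540e-02,  9.95334048e-01,
         1.39688003e+00],
       [ 0.00000000e+0
[... 308 characters left out ...]
0.71609619, -0.36456606,  0.59522923,  0.78109907],
       [ 0.01213888,  0.84612851,  0.53284068,  0.80330199],
       [ 0.        ,  0.        ,  0.        ,  1.        ]])}
{'mtx': array([[326.2291298 ,   0.        , 314.54046037],
       [  0.        , 326.2291298 , 204.31516165],
       [  0.        ,   0.        ,   1.        ]]), 'tool_from_camera': array([[-5.04507938e-04,  2.60693215e-01, -9.65421562e-01,
        -1.59246990e-01],
       [ 2.39689572e-04,  9.65421689e-01,  2.60693124e-01,
         6.93108813e-02],
       [ 9.99999844e-01, -9.98797309e-05, -5.49548351e-04,
        -1.08479814e-03],
       [ 0.00000000e+00,  0.00000000e+00,  0.00000000e+00,
         1.00000000e+00]])}
```

View pics/top0.png

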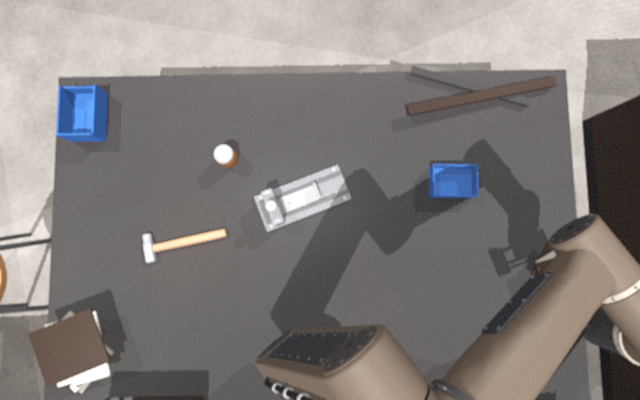

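View pics/side0.png

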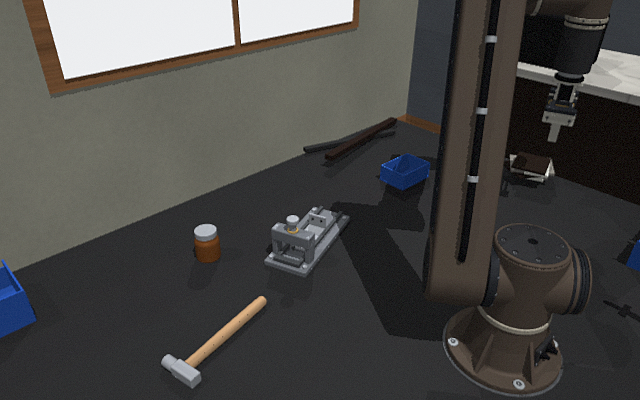

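The top view shows the jig at about (302,197), with the portal and cap at (270,207) on its left end. The hammer is at (185,242), the jar at (226,155) and the bin at (454,180), all clear of the jig. Next I measure the jig's edges.

```bash
cat > h.py <<'E'
import numpy as np,cv2
from plant import calibration
from scipy.spatial.transform import Rotation as R
def rays(c,T,uv):
    uv=np.asarray(uv,float).reshape(-1,2);K=c["mtx"]
    d=np.c_[(uv[:,0]-K[0,2])/K[0,0],-(uv[:,1]-K[1,2])/K[1,1],-np.ones(len(uv))]
    return T[:3,3],d@T[:3,:3].T
def plane(c,T,uv,z):
    o,d=rays(c,T,uv); return o+d*((z-o[2])/d[:,2])[:,None]
def cloud(c,T,D):
    v,u=np.indices(D.shape); o,d=rays(c,T,np.c_[u.ravel(),v.ravel()]); return (o+d*D.reshape(-1,1)).reshape(D.shape+(3,))
def twist(obs):
    T=np.eye(4);T[:3,:3]=R.from_euler('xyz',obs["orientation"],degrees=True).as_matrix();T[:3,3]=obs["tool_pos"];return T
E
python3 - <<'E'
from h import *
f=np.load("top0.npz");p=f["p"];D=f["d"];c=calibration("top");T=c["T"]
g=p.astype(int).min(2); m=np.zeros(g.shape,np.uint8);m[155:240,245:360]=(g[155:240,245:360]>95)
m=cv2.morphologyEx(m,cv2.MORPH_CLOSE,np.ones((5,5)))
cs=max(cv2.findContours(m,0,2)[0],key=cv2.contourArea)
r=cv2.minAreaRect(cs);b=cv2.boxPoints(r);print(r,b)
print(plane(c,T,b,.015)); w=plane(c,T,b,.015)
print(np.linalg.norm(w-np.roll(w,1,0),axis=1))
P=cloud(c,T,D)
for q in[(270,206),(302,197),(321,187),(350,280),(340,180),(300,198)]:print(q,P[q[1],q[0]])
im=cv2.resize(p[160:240,245:360],None,fx=6,fy=6,interpolation=2);cv2.imwrite("pics/c1.png",im[:,:,::-1])
s=np.load("side0.npz")["p"][200:280,255:355];cv2.imwrite("pics/c2.png",cv2.resize(s,None,fx=7,fy=7,interpolation=2)[:,:,::-1])
E
```

```text
((302.0, 197.0), (84.0, 114.0), 90.0) [[245. 155.]
 [359. 155.]
 [359. 239.]
 [245. 239.]]
[[ 0.69856166  0.21897568  0.015     ]
 [ 0.69264734 -0.15066174  0.015     ]
 [ 0.42170438 -0.14409258  0.015     ]
 [ 0.42746218  0.2186464   0.015     ]]
[0.27109968 0.36968473 0.27102258 0.36278467]
(270, 206) [0.52239973 0.12420891 0.13615429]
(302, 197) [0.55807473 0.03536665 0.02284106]
(321, 187) [ 0.59049504 -0.02581772  0.01227859]
(350, 280) [ 0.29215833 -0.11349611  0.00072907]
(340, 180) [ 0.61192952 -0.08743443  0.01489979]
(300, 198) [0.5558471  0.04225691 0.0133439 ]
```

View pics/c1.png

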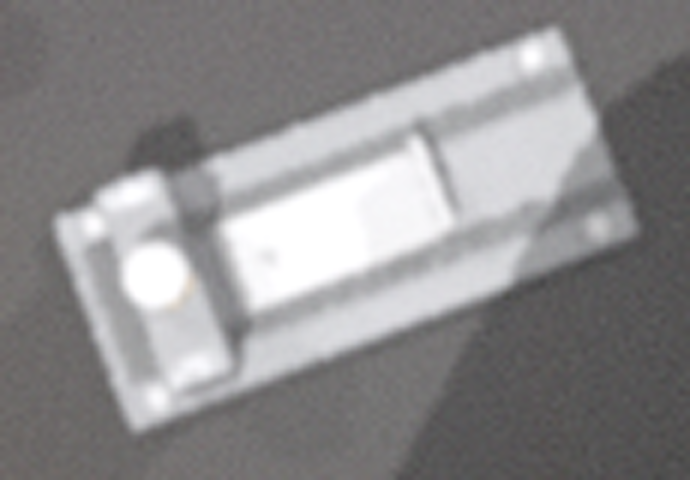

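The crop shows these points (crop pixels):
- **Jig corners:** (55,215), (560,28), (640,235) and (138,432).
- **Cap:** centred at (157,275).
- **Upright leg's top:** a bright stripe from (418,138) to (450,220).
- **Mark:** near (268,257).

```bash
python3 - <<'E'
from h import *
from plant import get_obs
c=calibration("top");T=c["T"]
px=lambda a:(np.array(a)+.5)/6-.5+[245,160]
w=plane(c,T,px([(55,215),(560,28),(640,235),(138,432)]),.015);print(w)
e=((w[0]-w[1])+(w[3]-w[2]))[:2];ey=e/np.linalg.norm(e);ex=np.array([ey[1],-ey[0]])
print("sizes",np.linalg.norm(w-np.roll(w,1,0),axis=1),"jig yaw",np.degrees(np.arctan2(-ex[1]*-1,ex[0])))
o=w.mean(0)[:2]+ey*.020;print("origin",o,"ey",ey,"spot",o+ey*.075)
print("cap",plane(c,T,px([(157,275)]),.132),"leg top",plane(c,T,px([(434,180)]),.055),"mark",plane(c,T,px([(268,257)]),.02))
lt=plane(c,T,px([(434,180)]),.055)[0,:2]-o; print("leg in jig",lt@ex,lt@ey)
print("tool R",twist(get_obs())[:3,:3])
E
```

```text
[[ 0.56639814  0.19069719  0.015     ]
 [ 0.66339788 -0.08171732  0.015     ]
 [ 0.5506543  -0.12233101  0.015     ]
 [ 0.44984708  0.14668815  0.015     ]]
sizes [0.12458309 0.28916883 0.11983567 0.28728628] jig yaw 20.069232137010395
origin [0.55071124 0.05211983] ey [-0.34315535  0.93927866] spot [0.52497459 0.12256573]
cap [[0.52439197 0.12249482 0.132     ]] leg top [[ 0.57756015 -0.01293409  0.055     ]] mark [[0.5416022  0.07644816 0.02      ]]
leg in jig 0.0028950021418619326 -0.07031710562608318
tool R [[-6.77865992e-04 -9.40496130e-01 -3.39803722e-01]
 [ 1.33227235e-03 -3.39804347e-01  9.40495205e-01]
 [-9.99998883e-01  1.84818613e-04  1.48333880e-03]]
```

The tool's jaw axis already lies along the jig's +y, with tool y = -jig x. I translate to a point above and behind the upright leg, then spin -90° so the wide gripper body clears the portal.

Call:
move_arm(commands=[[[0, -3.8, 3.1, 0], [0, -3.8, 3.1, 0], [0, -3.8, 3.1, 0], [0, -3.8, 3.1, 0], [0, -3.8, 3.1, 0], [0, -3.8, 3.1, 0], [0, -3.8, 3.1, 0]]], jaw=0)

```text
clock: 0.8
tool_pos: [0.4063, -0.3384, 0.2264]
orientation: [16.6, 90.0, 126.5]
force: [1.0, 0.2, 0.7]
opening: 0.0372
```

Call:
move_arm(commands=[[[0, -3.8, 3.1, 0], [0, -3.8, 3.1, 0], [0, -3.8, 3.1, 0], [0, -3.8, 3.1, 0], [0, -3.8, 3.1, 0], [0, -3.8, 3.1, 0], [0, -3.8, 3.1, 0]]])

```text
clock: 1.5
tool_pos: [0.5827, -0.0438, 0.2264]
orientation: [56.0, 90.0, 165.8]
force: [-0.7, -0.8, 0.7]
opening: 0.0004
```

Call:
move_arm(commands=[[[0, 0, 0, -0.143], [0, 0, 0, -0.143], [0, 0, 0, -0.143], [0, 0, 0, -0.143], [0, 0, 0, -0.143], [0, 0, 0, -0.143]]])

```text
clock: 2.1
tool_pos: [0.582, -0.0458, 0.2261]
orientation: [23.7, 90.0, -176.9]
force: [-0.9, 0.1, -1.1]
opening: 0.0009
```

Call:
move_arm(commands=[[[0, 0, 0, -0.143], [0, 0, 0, -0.143], [0, 0, 0, -0.143], [0, 0, 0, -0.143], [0, 0, 0, -0.143], [0, 0, 0, 0], [0, 0, 0, 0]]])

```text
clock: 2.8
tool_pos: [0.582, -0.0458, 0.2263]
orientation: [-14.1, 90.0, -174.3]
force: [-0.4, -0.5, 0.6]
opening: 0.0001
```

```bash
python3 - <<'E'
from h import *
from plant import *
o=get_obs();T=twist(o);p,d=snapshot("wrist");np.savez("w1.npz",p=p,d=d,T=T)
print(o["joint_pos"],T)
cv2.imwrite("pics/w1.png",p[:,:,::-1])
E
```

```text
[ 1.46744028e+01  1.20507269e+01 -1.11686084e+01 -5.49324213e-03
 -6.68125097e+01  5.07783954e+00] [[-5.59994060e-04  3.37917961e-01 -9.41175402e-01  5.82025010e-01]
 [-5.55421710e-05 -9.41175559e-01 -3.37917984e-01 -4.58193178e-02]
 [-9.99999842e-01 -1.36957139e-04  5.45821419e-04  2.26309531e-01]
 [ 0.00000000e+00  0.00000000e+00  0.00000000e+00  1.00000000e+00]]
```

View pics/w1.png

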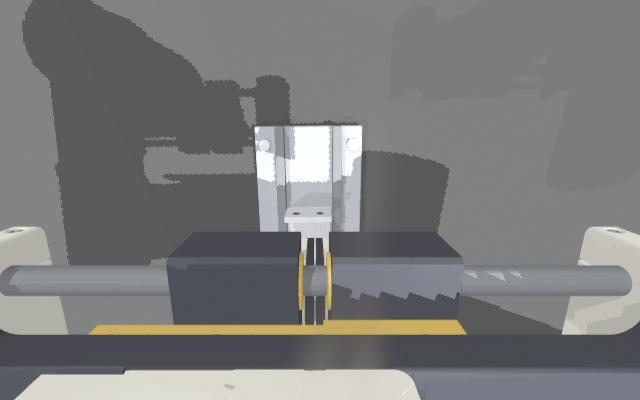

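The wrist view, with jig -y at the top of the image, shows the jig's rear end at row 125. The channel's inner rails are at columns 286 and 332. The leg's top is at rows 208–218, columns 286–332, and the closed fingers are at column 315. I now locate the leg's rear top edge and the jig's rear edge.

```bash
python3 - <<'E'
from h import *
f=np.load("w1.npz");c=calibration("wrist");T=f["T"]@c["tool_from_camera"];T0=f["T"]
P=cloud(c,T,f["d"])
def tj(w):  # tool axes offset, cm
    return np.round((np.asarray(w)-T0[:3,3])@T0[:3,:3]*100,2)
for n,u,v,z in[("leg rear L",287,208,.055),("leg rear R",331,208,.055),("corner L",255,126,.015),("corner R",361,126,.015),("railL",286,150,.025),("railR",333,150,.025),("legtop",309,214,.055)]:
    w=plane(c,T,[(u,v)],z)[0];print(n,w.round(4),"tool cm",tj(w),"depth pt",P[v+2,u].round(4))
o=np.array([.5507,.0521]);ey=np.array([-.3432,.9393])
for n,q in[("spot",o+ey*.075),("leg home rear",o-ey*.020)]:print(n,tj(np.r_[q,.132]))
g=f["p"].astype(int).sum(2)
print(g[195:225,309]); print(g[212,278:342]); print(f["d"][195:225,309].round(3))
E
```

```text
leg rear L [ 0.6023 -0.0148  0.055 ] tool cm [17.13 -2.24 -2.97] depth pt [ 0.6012 -0.0052  0.0302]
leg rear R [ 0.5587 -0.0304  0.055 ] tool cm [17.13 -2.23  1.66] depth pt [ 0.5521 -0.0184  0.0157]
corner L [ 0.6649 -0.0803  0.015 ] tool cm [21.13  6.05 -6.65] depth pt [ 0.664  -0.0784  0.0169]
corner R [ 0.5547 -0.1199  0.015 ] tool cm [21.13  6.05  5.06] depth pt [ 0.5541 -0.1179  0.0165]
railL [ 0.6239 -0.0682  0.025 ] tool cm [20.13  3.52 -3.2 ] depth pt [ 0.6236 -0.065   0.0167]
railR [ 0.5754 -0.0856  0.025 ] tool cm [20.13  3.52  1.95] depth pt [ 0.5749 -0.0837  0.0271]
legtop [ 0.5783 -0.0164  0.055 ] tool cm [17.13 -2.89 -0.66] depth pt [ 0.5774 -0.0136  0.0526]
spot [  9.43 -17.77  -0.32]
leg home rear [ 9.43 -8.27 -0.38]
[533 536 536 537 538 538 538 536 536 536 538 546 585 586 586 586 589 582
 584 584 579 595 659 675 675 674 671 648 627 627]
[431 432 438 445 441 443 442 490 579 582 582 582 581 581 570 550 482 480
 478 479 479 550 581 583 581 582 583 581 582 580 582 582 583 581 582 583
 582 582 562 411 401 319 316 316 478 561 584 585 584 586 584 586 565 466
 393 405 406 439 445 437 438 446 434 413]
[0.38  0.38  0.38  0.382 0.381 0.381 0.382 0.382 0.382 0.383 0.384 0.382
 0.382 0.377 0.373 0.368 0.366 0.361 0.358 0.353 0.352 0.348 0.346 0.344
 0.346 0.346 0.345 0.347 0.384 0.383]
```

The leg's rear face is rows 207–216, which puts it about 3.1 cm ahead of the TCP and leaves about 5.2 cm to push. The lateral offset is about -0.5 cm. I'll go down behind the leg.

Call:
move_arm(commands=[[[4.5, 0, -0.3, 0], [4.5, 0, -0.2, 0], [4.5, 0, 0, 0], [3.5, 0, 0, 0], [2.5, 0, 0, 0], [0, 0, 0, 0], [0, 0, 0, 0]]])

```text
clock: 3.55
tool_pos: [0.5872, -0.0442, 0.0319]
orientation: [24.7, 90.0, -135.4]
force: [-0.8, 0.6, 1.4]
opening: 0.0005
```

```bash
python3 - <<'E'
from h import *
from plant import *
o=get_obs();T=twist(o);p,d=snapshot("wrist");np.savez("w2.npz",p=p,d=d,T=T)
print(o["tool_pos"],o["force"]); s,_=snapshot("side")
s=cv2.resize(s[150:300,230:430],(600,450),interpolation=2)
cv2.imwrite("pics/w2.png",np.vstack([cv2.resize(p[120:320,160:480],(480,300)),s[:300,:480]])[:,:,::-1])
E
```

```text
[ 0.58717319 -0.0441749   0.03187746] [-0.83905816  0.64755205  1.39351329]
```

View pics/w2.png

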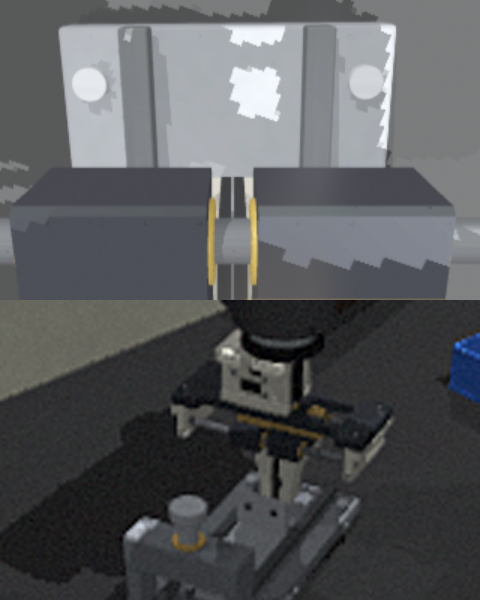

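The wrist and side views show the fingers down in the channel directly behind the upright leg, centred to about 2 mm. I'll push now, and watch the force.

Call:
move_arm(commands=[[[0, -0.8, 0, 0], [0, -0.6, 0, 0], [0, -0.4, 0, 0], [0, -0.3, 0, 0], [0, -0.3, 0, 0], [0, -0.4, 0, 0], [0, -0.4, 0, 0], [0, -0.4, 0, 0]]])

```text
clock: 4.45
tool_pos: [0.5751, -0.0108, 0.0322]
orientation: [115.3, 89.9, -44.7]
force: [1.2, -6.3, 3.8]
opening: 0.0005
```

Call:
move_arm(commands=[[[0, -0.4, 0, 0], [0, -0.4, 0, 0], [0, -0.4, 0, 0], [0, -0.4, 0, 0], [0, -0.4, 0, 0], [0, -0.3, 0, 0], [0, 0, 0, 0]]])

```text
clock: 5.15
tool_pos: [0.5671, 0.0112, 0.032]
orientation: [130.4, 90.0, -29.6]
force: [1.0, -4.0, 2.5]
opening: 0.0004
```

Call:
move_arm(commands=[[[0, -0.3, 0, 0], [0, -0.3, 0, 0], [0, -0.2, 0, 0], [0, -0.1, 0, 0], [0, 0, 0, 0]]])

```text
clock: 5.65
tool_pos: [0.564, 0.0194, 0.032]
orientation: [117.8, 90.0, -42.2]
force: [0.9, -5.4, 3.6]
opening: 0.0005
```

```bash
python3 - <<'E'
from h import *
from plant import *
o=get_obs();print(o["tool_pos"],o["force"],(o["tool_pos"][:2]-[.5507,.0521])@[-.3432,.9393])
p,_=snapshot("top");s,_=snapshot("side")
cv2.imwrite("pics/t3.png",np.vstack([cv2.resize(p[170:230,250:350],(500,300),interpolation=2),cv2.resize(s[200:260,255:355],(500,300),interpolation=2)])[:,:,::-1])
E
```

```text
[0.56402247 0.01937497 0.03199975] [ 0.93025035 -5.43307651  3.57689551] -0.035310894166898935
```

View pics/t3.png

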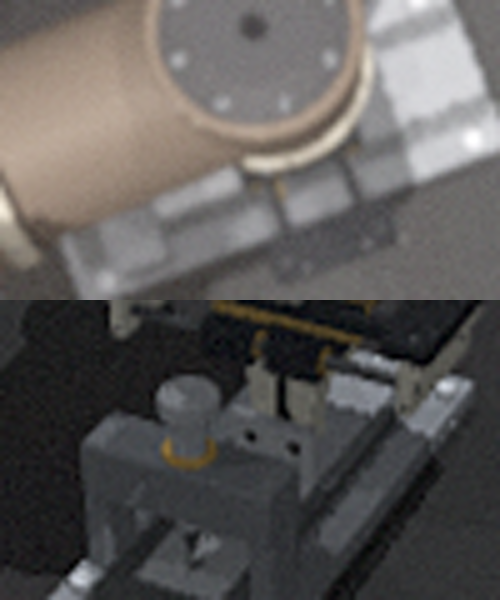

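The side view shows the bracket flat, its front edge under the portal near (160,560) and just short of the stop. I'll creep forward in small steps.

Call:
move_arm(commands=[[[0, -0.1, 0, 0], [0, -0.1, 0, 0], [0, -0.1, 0, 0], [0, 0, 0, 0]]])

```text
clock: 6.15
tool_pos: [0.5629, 0.0221, 0.0319]
orientation: [94.0, 90.0, -66.0]
force: [1.2, -4.7, 4.3]
opening: 0.0007
```

Call:
move_arm(commands=[[[0, -0.1, 0, 0], [0, -0.1, 0, 0], [0, 0, 0, 0]]])

```text
clock: 6.45
tool_pos: [0.5622, 0.024, 0.0319]
orientation: [100.2, 90.0, -59.8]
force: [1.7, -5.2, 3.7]
opening: 0.0
```

Call:
move_arm(commands=[[[0, -0.05, 0, 0], [0, -0.05, 0, 0], [0, 0, 0, 0]]])

```text
clock: 6.75
tool_pos: [0.5619, 0.0249, 0.032]
orientation: [106.3, 90.0, -53.7]
force: [0.1, -5.6, 4.9]
opening: 0.0006
```

Call:
move_arm(commands=[[[0, -0.05, 0, 0], [0, -0.05, 0, 0], [0, 0, 0, 0]]])

```text
clock: 7.05
tool_pos: [0.5617, 0.0253, 0.0319]
orientation: [90.6, 89.9, -69.4]
force: [2.1, -9.9, 3.4]
opening: 0.0007
```

Call:
move_arm(commands=[[[0, -0.05, 0, 0], [0, -0.05, 0, 0], [0, 0, 0, 0]]])

```text
clock: 7.35
tool_pos: [0.5617, 0.0255, 0.032]
orientation: [88.9, 89.9, -71.0]
force: [5.3, -14.1, 2.1]
opening: 0.0003
```

The force rose from 5 to 14 N while the motion stalled, so the bracket is against the stop. I'll back off, rise, and look.

Call:
move_arm(commands=[[[0, 0.4, 0, 0], [0, 1.2, 0, 0], [-3, 0.4, 0, 0], [-4.5, 0, 0, 0], [-4.5, 0, 0, 0], [-3, 0, 0, 0], [0, 0, 0, 0], [0, 0, 0, 0]]])

```text
clock: 8.15
tool_pos: [0.5679, 0.0086, 0.182]
orientation: [-152.6, 89.9, 47.4]
force: [-1.9, -0.3, -0.6]
opening: 0.0004
```

```bash
python3 - <<'E'
from h import *
from plant import *
o=get_obs();T0=twist(o);p,d=snapshot("wrist");np.savez("w4.npz",p=p,d=d,T=T0);s,ds=snapshot("side");np.savez("s4.npz",p=s,d=ds)
print(o["tool_pos"],o["force"],o["orientation"])
print("cap tool cm",(np.r_[.5247,.1225,.132]-T0[:3,3])@T0[:3,:3]*100)
# cap in side view: ray at z .132 of bright round top; depth check
cv2.imwrite("pics/v4.png",np.vstack([cv2.resize(p[60:260,160:480],(560,350)),cv2.resize(s[205:275,255:367],(560,250),interpolation=2)])[:,:,::-1])
E
```

```text
[0.56788948 0.00858613 0.18198428] [-1.85998453 -0.32714213 -0.60611344] [-152.61122097   89.89786655   47.36608935]
cap tool cm [  5.0081449  -12.17740177   0.17514246]
```

View pics/v4.png

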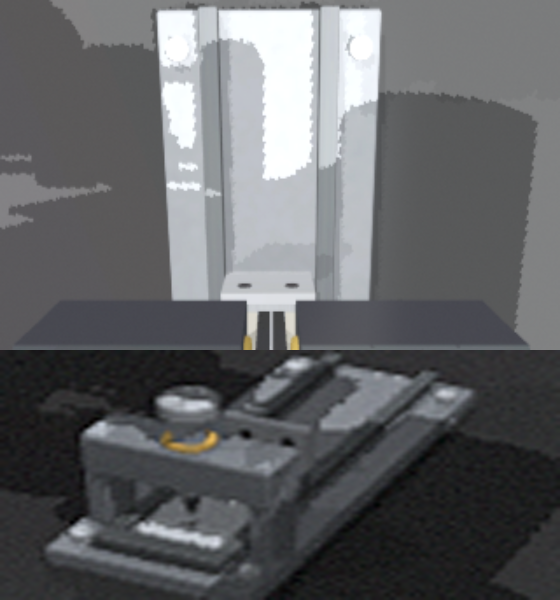

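The bracket sits flat and home: its front edge meets the stop block in the side view, and the leg has straight, level edges in the wrist view. I'll cross-check the cap using its side-view ellipse, centred at about (292.6,218.4).

```bash
python3 - <<'E'
from h import *
c=calibration("side");f=np.load("s4.npz")
w=plane(c,c["T"],[(292.6,218.2)],.132)[0];print(w,cloud(c,c["T"],f["d"])[216:221,292].round(3))
# two-view height
ct=calibration("top");o1,d1=rays(ct,ct["T"],[((157.5)/6-.5+245,(275.5)/6-.5+160)]);o2,d2=rays(c,c["T"],[(292.6,218.2)])
A=np.c_[d1[0],-d2[0]];t=np.linalg.lstsq(A,o2-o1,rcond=None)[0];a,b=o1+t[0]*d1[0],o2+t[1]*d2[0];print(a,b)
T0=np.load("w4.npz")["T"];print(((a+b)/2-T0[:3,3])@T0[:3,:3]*100)
# leg rear face (wrist crop: rear top edge row ~292, base ~271)
cw=calibration("wrist");T=T0@cw["tool_from_camera"]
r=plane(cw,T,[(160+270*320/560,60+292*200/350)],.055)[0];print("leg rear jig y",(r[:2]-[.5507,.0521])@[-.3432,.9393],(r-T0[:3,3])@T0[:3,:3]*100)
E
```

```text
[0.5227084  0.12410545 0.132     ] [[0.532 0.118 0.131]
 [0.527 0.122 0.132]
 [0.525 0.124 0.131]
 [0.519 0.129 0.134]
 [0.519 0.129 0.13 ]]
[0.52450727 0.1226722  0.13048744] [0.52444735 0.12261398 0.13047604]
[  5.15996246 -12.19833324   0.19142353]
leg rear jig y -0.018697834127351903 [12.70088894 -2.797093   -0.09269458]
```

Two-view triangulation puts the cap at (0.5245, 0.1227, 0.1305), which agrees with the other estimates. I'll move over it and descend.

Call:
move_arm(commands=[[[0, -4, 0.1, 0], [0, -4, 0, 0], [0, -3, 0, 0], [0, -1.2, 0, 0], [2, 0, 0, 0], [2, 0, 0, 0], [0.5, 0, 0, 0], [0, 0, 0, 0]]])

```text
clock: 9.05
tool_pos: [0.5245, 0.1221, 0.1352]
orientation: [14.3, 89.8, -145.7]
force: [-0.9, 0.8, 0.0]
opening: 0.0002
```

Call:
move_arm(commands=[[[0.2, 0, 0, 0], [0.2, 0, 0, 0], [0.2, 0, 0, 0], [0, 0, 0, 0]]])

```text
clock: 9.45
tool_pos: [0.5256, 0.1228, 0.1314]
orientation: [173.9, 89.9, 13.9]
force: [-0.3, -0.8, 5.2]
opening: 0.0004
```

Call:
move_arm(commands=[[[0.2, 0, 0, 0], [0.2, 0, 0, 0], [0.2, 0, 0, 0], [0, 0, 0, 0]]])

```text
clock: 9.85
tool_pos: [0.5257, 0.1229, 0.1262]
orientation: [169.9, 89.9, 9.9]
force: [-3.8, 0.1, 13.0]
opening: 0.0005
```

Call:
move_arm(commands=[[[0.1, 0, 0, 0], [0.1, 0, 0, 0], [0.1, 0, 0, 0], [0, 0, 0, 0]]])

```text
clock: 10.25
tool_pos: [0.5257, 0.1229, 0.1235]
orientation: [171.7, 89.9, 11.8]
force: [-3.9, -0.1, 13.8]
opening: 0.0004
```

Call:
move_arm(commands=[[[0.1, 0, 0, 0], [0.1, 0, 0, 0], [0, 0, 0, 0]]])

```text
clock: 10.55
tool_pos: [0.5257, 0.1229, 0.1214]
orientation: [172.4, 89.9, 12.4]
force: [-3.3, -0.3, 12.6]
opening: 0.0004
```

Call:
move_arm(commands=[[[0.1, 0, 0, 0], [0.1, 0, 0, 0], [0, 0, 0, 0]]])

```text
clock: 10.85
tool_pos: [0.5257, 0.1229, 0.119]
orientation: [174.8, 89.9, 14.8]
force: [-3.0, -0.9, 9.8]
opening: 0.0006
```

Call:
move_arm(commands=[[[0.1, 0, 0, 0], [0.1, 0, 0, 0], [0, 0, 0, 0]]])

```text
clock: 11.15
tool_pos: [0.5257, 0.1229, 0.1171]
orientation: [172.2, 89.9, 12.2]
force: [-4.0, -0.7, 12.0]
opening: -0.0001
```

The force bottomed out at about 10 N and is rising again on the cushion spring, so the point has struck. I'll press a little further to be sure.

Call:
move_arm(commands=[[[0.05, 0, 0, 0], [0.05, 0, 0, 0], [0, 0, 0, 0]]])

```text
clock: 11.45
tool_pos: [0.5257, 0.1229, 0.1163]
orientation: [172.8, 89.9, 12.8]
force: [-3.5, -0.9, 12.2]
opening: 0.0001
```

Call:
move_arm(commands=[[[0.05, 0, 0, 0], [0, 0, 0, 0], [0, 0, 0, 0]]])

```text
clock: 11.75
tool_pos: [0.5257, 0.1229, 0.1162]
orientation: [172.4, 89.9, 12.4]
force: [-4.7, -0.7, 15.8]
opening: 0.0005
```

The force is 15.8 N and the cap has barely moved, so it's at the rigid end. I'll release straight up and back away.

Call:
move_arm(commands=[[[-0.3, 0, 0, 0], [-0.4, 0, 0, 0], [-0.5, 0, 0, 0], [-0.8, 0, 0, 0], [-2, 0, 0, 0], [-4, 0, 0, 0], [-4, 0, 0, 0], [0, 0, 0, 0]]])

```text
clock: 12.55
tool_pos: [0.5279, 0.1238, 0.2401]
orientation: [-176.9, 89.4, 23.1]
force: [-0.3, 0.2, 0.1]
opening: 0.0005
```

Call:
move_arm(commands=[[[0, 4.5, 0, 0], [0, 4.5, 0, 0], [0, 4.5, 0, 0], [0, 4.5, 0, 0], [0, 4, 0, 0], [0, 0, 0, 0]]])

```text
clock: 13.15
tool_pos: [0.6011, -0.0879, 0.2333]
orientation: [20.5, 89.9, -139.7]
force: [-0.7, 0.0, -0.3]
opening: 0.0002
```

```bash
python3 - <<'E'
from h import *
from plant import *
o=get_obs();T0=twist(o);p,d=snapshot("wrist");s,ds=snapshot("side");t,_=snapshot("top")
print(o["clock"],o["tool_pos"],o["force"])
c=calibration("side");P=cloud(c,c["T"],ds);print("cap pts",P[216:220,291:295].reshape(-1,3).mean(0))
s0=np.load("s4.npz");print("cap before",cloud(c,c["T"],s0["d"])[216:220,291:295].reshape(-1,3).mean(0))
print("diff side jig region",np.abs(s[205:275,255:367].astype(int)-s0["p"][205:275,255:367]).mean())
cv2.imwrite("pics/v5.png",np.vstack([cv2.resize(s[205:275,255:367],(560,350),interpolation=2),cv2.resize(t[100:280,130:490],(560,250))])[:,:,::-1])
E
```

```text
13.15 [ 0.60106539 -0.08786902  0.23325631] [-0.73532261  0.04540613 -0.29959229]
cap pts [0.52440402 0.12292149 0.1327387 ]
cap before [0.52466043 0.1227056  0.13251144]
diff side jig region 9.120450680272109
```

View pics/v5.png

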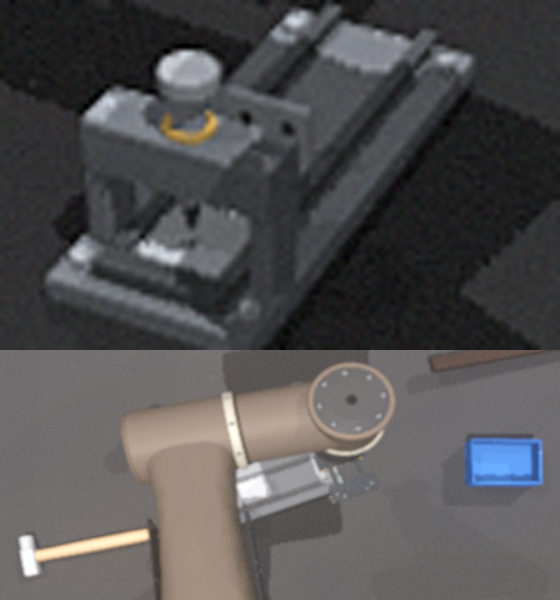

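The side view shows the cap back up and the bracket flat against the stop. Hammer and bin are unmoved. As a last numeric check I compare the leg and front-edge patches with those from before the press.

```bash
python3 - <<'E'
from h import *
from plant import *
a=np.load("s4.npz")["p"];b,db=snapshot("side");a0=np.load("side0.npz")["p"]
g=lambda x:cv2.createCLAHE(3,(2,2)).apply(cv2.cvtColor(x,cv2.COLOR_RGB2GRAY))
for n,(r0,r1,c0,c1) in dict(leg=(221,240,300,319),front=(245,262,278,305),base=(250,272,262,310)).items():
    for nm,ref in(("home",a),):
        m=cv2.matchTemplate(g(b)[r0-4:r1+4,c0-4:c1+4],g(ref)[r0:r1,c0:c1],cv2.TM_CCOEFF_NORMED);_,v,_,l=cv2.minMaxLoc(m);print(n,round(v,3),l[0]-4,l[1]-4)
g2=np.abs(b.astype(int)-a0).sum(2)
print("hammer/jar change",g2[290:385,160:270].mean(),g2[222:265,190:222].mean(),"noise",g2[360:390,40:140].mean())
E
```

```text
leg 0.736 0 0
front 0.883 0 0
base 0.895 0 0
hammer/jar change 8.159617224880384 8.582122093023257 noise 8.668666666666667
```

```bash
python3 -c "
from plant import *
print(close_job())"
```

```text
the job is handed in; nothing more can be done
None
```

I pushed the bracket home, fired the punch, let it come back up, and handed the job in at about 13.2 s of the 42 s allowed.

- **Bracket:** I pushed it about 5 cm along the channel with closed fingers. It slid at about 5 N, then stalled against the stop as the force rose to 14 N. Before the press, I measured the leg's rear face at -18.7 mm along the jig, against -20 mm expected; that 1.3 mm is within camera error.
- **Punch:** The force on the cap peaked at about 14 N and fell to 9.8 N when the spring snapped. It then rose to 15.8 N at about 15.8 mm of travel, so the point struck. A side force of about 4 N showed while pressing.
- **Last checks:** The cap is back up at about 132.7 mm, compared with 132.5 mm before. The leg and front-edge image patches showed no whole-pixel shift from before the press, and the bracket looked flat. The leg patch matched only moderately (0.74), probably because the lighting changed with the arm's position.
- **Bystanders:** The hammer and jar show no change above camera noise in the side view. I checked the parts bin only by eye. In the last top view the arm hid the jar.
- **Disagreement:** The wrist and top cameras differed by about 3 mm sideways on the jig's centre line. I used a value in between, which was accurate enough for both the push and the press.

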